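# Stand a painted panel in the slot of a carrying case

### The job

Open the lid of the wooden carrying case all the way, until it rests on its stop, then take the small painted panel off the leaning table easel and stand it upright in the slot of the white rack inside the case. Lower it in your grip until it rests on the bottom of the slot before letting go, leave the lid open, and do not disturb the jar, the bottle or the mug of brushes.

Things in the scene. Friction and masses are not known exactly. Their poses are not given: they have to be found in the camera images.
- case: Brown wooden carrying case, fixed to the table, 162 (x) x 166 (y) x 70 mm high without its lid; walls and floor 6 mm. Origin: centre of the underside; x points from the front (handle side) to the hinge side, z up. Inside is a white rack with one slot along y, 150 mm long: front lip 12 mm thick, top 40 mm above the table; slot 14 mm wide; rear fence 12 mm thick, top 74 mm above the table.
- slot_nominal (a point): Point of the case 14 mm above the table, the height of the slot's bottom, at the case's centre. The rack is a loose fit and not measured: the slot's middle lies up to 12 mm in front of or behind this point (along the case's x). Look or feel for it, e.g. bring the panel, lower edge at a height between lip and fence, gently back against the fence, then down.
- lid (a joint): Hinge of the case's lid, rad: 0 shut, 1.7 open on its stop (leaning back beyond vertical). The lid is a hollow shell 162 x 166 x 60 mm, 0.35 kg, that closes on top of the case (shut, its top is 130 mm above the table). It falls shut when let go below about 1.0 rad and falls slowly open above about 1.2 rad.
- lid_handle (a point): Middle of the lid's brass bar handle: a round bar 10 mm thick and 96 mm long along the case's y, on two legs, its axis 35 mm above the lid's top (165 mm above the table when shut), 145 mm in front of the hinge line.
- lid_hinge (a point): Middle of the lid's hinge line, which runs along the case's y on its rear upper edge (70 mm above the table); fixed to the case.
- easel: Light wooden table easel, fixed, base 160 x 140 x 12 mm, origin on its underside, 40 mm to -x of its centre. The panel leans on it 0.6 rad from vertical, top edge towards the easel's -x (the robot's side), standing on a ledge with a 12 mm lip and resting on two struts 16 mm wide at y = -42 and +42 mm that end 75 mm up the panel: the middle and the top 30 mm of its back are free.
- panel: Loose painted plywood panel, 10 (x) x 120 (y) x 105 mm (z), about 0.12 kg. Origin: middle of the lower edge; z runs up the panel to its top edge, x is the normal of the painted face. The top 30 mm is bare wood.
- panel_top (a point): Middle of the panel's top edge, 105 mm along the panel's z from its origin.
- paint_jar: Bystander: white paint jar with black lid, 72 mm wide, 85 mm high, origin under its centre.
- paint_bottle: Bystander: yellow paint bottle, 56 mm wide, 140 mm high, origin under its centre.
- brush_mug: Bystander: blue mug with brushes, 80 mm wide, brushes up to 165 mm high, origin under its centre.

How it is judged:
By the outcome, as a careful person would: the job done as asked, in the order asked, and still so for the second after the job is handed in, with the robot touching nothing.
It also fails if it takes over 64 s, if anything falls off the work surface, if the arm or the gripper's body presses on something with over 40 N, if the wrist force passes 120 N, or if a joint passes its speed limit or range.

### The arm

A 6-joint arm with a two-finger parallel gripper is mounted at the origin on the work surface. World frame = base frame: x ahead of the robot, y to its left, z up, the work surface at z = 0. Lengths are in m, angles in rad, forces in N, time in s.
With the tool pointing down it reaches from about 0.35 to 0.775 m from the base axis. Payload 5.5 kg.
Tool frame: the origin (TCP) lies on the centre line of the jaws, within the pads' length; the fingertips stand 11 mm ahead of it and the grasp point (between the pads) lies 8 mm behind it; z points along the fingers, y is the line along which they close (so a half turn about z gives the same grasp; the last joint's range is limited). The gripper opens to 85 mm and grips with 20 to 120 N. Pads are 22 mm wide; open, the fingers measure 114 mm over their backs; the gripper's body (76 mm by 85 mm) begins 54 mm behind the grasp point. The pads swing forward as they close: fully open they stand 13 mm farther back than shut.
Start: joints at [1.114, 0.313, 0.046, 1.304, 0, 1.431], TCP at [0.179, 0.546, 0.206] pointing down, gripper open.
Joint ranges: [-2.76, 2.76], [-0.86, 1.69], [-1.03, 1.26], [-2.2, 2.34], [-1.47, 1.5], [-3.14, 3.14]. Speed limits (rad/s): [2.57, 2.57, 3.14, 3.14, 3.14, 3.14].

### API

Orientations are given as a unit quaternion [w, x, y, z].
In Python, from workcell import env, viewer, order, models gives the robot as it stands.
- The arm moves only by the tool drive_tool, never from a script. Its argument "series" is a list that holds one entry, the list of rows, each a list of 6 numbers: the shift along the tool's x, y, z each as a share of 120 mm, from -1 to 1, then the turn, a rotation vector about the tool's x, y, z each as a share of 180 degrees, from -1 to 1. A call has 1 to 20 rows; each row shifts and turns the commanded pose from where the row before left it, along the tool's axes as they then stand; what a row does not reach is not made up. A row lasts 1/8 s, in which the tool goes at most 62.5 mm and 10.7 degrees, less where a joint would pass 70% of its speed; a pose out of reach is approached as far as the arm can. A call with a number of a shift or a turn outside -1 to 1 is refused whole. A call with a gripper value outside its range is refused whole. "jaw" is the opening, from -1 (shut) to 1 (fully open), set as the call begins (left out, the last holds). The fingers move at their own pace and stop on an object; "grip_force" is the grip in N (left out, the last holds). Time passes only in rows, so rows that do not move let the fingers close. It gives the time, the measured TCP pose, the force, the opening and the grip force at its end, in the units of the state.
- env.get_state(): the state, without advancing time (a new reading comes with each control period).
- viewer.read_camera(name): name is "scene" or "top"; returns the picture (480x640x3 uint8, red, green, blue); there is no depth.
- viewer.camera_info(name): a dict with "intrinsics" (3x3 intrinsics, pixels), "R" (3x3) and "t" (3): a world point X has camera coordinates R X + t. Camera axes: x right, y down, z forward; pixel columns grow to the right and rows downward; lengths in m; the calibration is good to about 2 mm. A picture is of the moment at which its call begins. camera_info takes no time and is no camera call.
- order.hand_in(): hands the job in; it is judged then, once.
Trained networks look in the newest picture that a camera, given by its name, has taken for a name from the list of things; names that differ only in an ending like _2 or _b are one class to them, and where a whole thing is asked for, a point or a joint stands for the part that bears it (a point fixed in the world has none). Each returns a list of dicts, best first, with "score" (0 to 1); they miss things now and then, are a little off and sometimes report something else, mostly with a low value. They report only what shows in the picture. A call takes as long as a camera call.
- models.silhouettes(label, camera): "region" (480x640 bool, what is visible of it) and "location" ([column, row] in pixels, amid what is visible of it).
The state is a dict: "clock": time; "joint_pos": joint angles; "qvel": joint speeds; "tau": joint torques, N m; "tcp_pos": TCP position; "orientation": TCP orientation; "wrist_force": force on the tool from outside, world axes, zero at the start; "ft_torque": the same for the moment, N m; "finger_gap": finger opening in m; "grip_force": force on a finger pad.
Only numpy, scipy, OpenCV 4.12 (cv2) and the standard library are available. Lean on these libraries where they do the work, as an engineer would, in place of code of your own. Each camera call takes 0.05 s, during which the arm holds its last target. There are 200 camera calls.

## Working session

There is one attempt and no reset: what is moved stays moved. The work goes in short steps, Python scripts to look and compute and a tool call to move; the robot and the scene stay as the last step left them, time stands still between calls to the robot, and variables do not carry over. Pictures are saved under pics/ and viewed, at most 10 in all, crops included, and the job is handed in when it is done.

Besides the shell and the picture viewer there is one more tool, called after "Request:" by a JSON object that holds its "op" and its "data", one argument or row to a line. drive_tool: Moves the arm, as the interface text tells. Its arguments: {"type":"object","properties":{"series":{"type":"array"},"jaw":{"type":"number"},"grip_force":{"type":"number"}},"required":["series"]}

```bash
ls; mkdir -p pics; python3 - <<'E'
from workcell import env, viewer, order, models
import cv2,numpy as np
print(env.get_state())
for c in("scene","top"):
    im=viewer.read_camera(c); cv2.imwrite(f"pics/{c}0.png",im[:,:,::-1]); i=viewer.camera_info(c)
    print(c,i, -np.array(i["R"]).T@np.array(i["t"]))
    for n in("case","lid","lid_handle","easel","panel","paint_jar","paint_bottle","brush_mug"):
        r=models.silhouettes(n,c)
        for d in r[:2]:
            print(n,round(d["score"],2),d["location"],d["region"].sum())
E
```

```text
pics
{'clock': 0.0, 'joint_pos': array([1.11441611e+00, 3.13999622e-01, 4.49952803e-02, 1.30361536e+00,
       1.09149351e-05, 1.43118127e+00]), 'qvel': array([-0.00016435,  0.00148291, -0.001476  , -0.00037448,  0.00150879,
       -0.00032305]), 'tau': array([ 9.51954353e-04, -4.80629289e+01,  2.98531240e+01,  1.93438400e-02,
        1.44398487e-04, -8.11577365e-06]), 'tcp_pos': array([0.1788764 , 0.54588534, 0.20531603]), 'orientation': array([-2.72894666e-04,  1.57721182e-01,  9.87483264e-01, -8.69904329e-04]), 'wrist_force': array([0.74502841, 0.59402145, 0.01581137]), 'ft_torque': array([-0.01216984, -0.01687919, -0.03217453]), 'grip_force': 0.0, 'finger_gap': 0.08569468875483363}
scene {'intrinsics': array([[460.47940076,   0.        , 317.2424595 ],
       [  0.        , 460.47940076, 239.77738682],
       [  0.        ,   0.        ,   1.        ]]), 'R': array([[ 0.03042969,  0.99935839,  0.01889008],
       [ 0.64704673, -0.00529043, -0.76243199],
       [-0.76184287,  0.03542333, -0.64679257]]), 't': array([-0.03305545, -0.26146117,  1.63562538])} [ 1.41627299 -0.02628831 
[... 386 characters left out ...]
,   0.        , 326.12480656],
       [  0.        , 560.16709377, 232.83099269],
       [  0.        ,   0.        ,   1.        ]]), 'R': array([[ 0.01266225, -0.99991323, -0.00363429],
       [-0.98599998, -0.01188155, -0.1663216 ],
       [ 0.16626398,  0.00568941, -0.98606487]]), 't': array([-0.00365974,  0.56392646,  1.39993526])} [ 0.323319   -0.00492391  1.47420682]
case 0.95 [415.6, 244.6] 5167
lid 0.72 [252.7, 226.7] 976
lid 0.65 [414.5, 242.1] 4754
lid_handle 0.74 [417.9, 243.9] 4911
easel 0.55 [256.7, 245.4] 2209
panel 0.8 [253.9, 224.9] 940
paint_jar 0.56 [500.6, 184.1] 801
paint_bottle 0.56 [499.0, 247.7] 607
brush_mug 0.81 [146.3, 248.7] 1112
brush_mug 0.73 [420.9, 244.0] 4844
```

```bash
python3 - <<'E'
import cv2
a=cv2.imread("pics/top0.png")[130:330,90:570]; a=cv2.resize(a,(800,333),interpolation=cv2.INTER_CUBIC)
b=cv2.imread("pics/scene0.png")[180:340,80:540]; b=cv2.resize(b,(800,278)[:2],interpolation=cv2.INTER_CUBIC)
cv2.imwrite("pics/v0.png",cv2.resize(cv2.vconcat([a,b]),(786,600)))
E
```

```text
(no output)
```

View pics/v0.png

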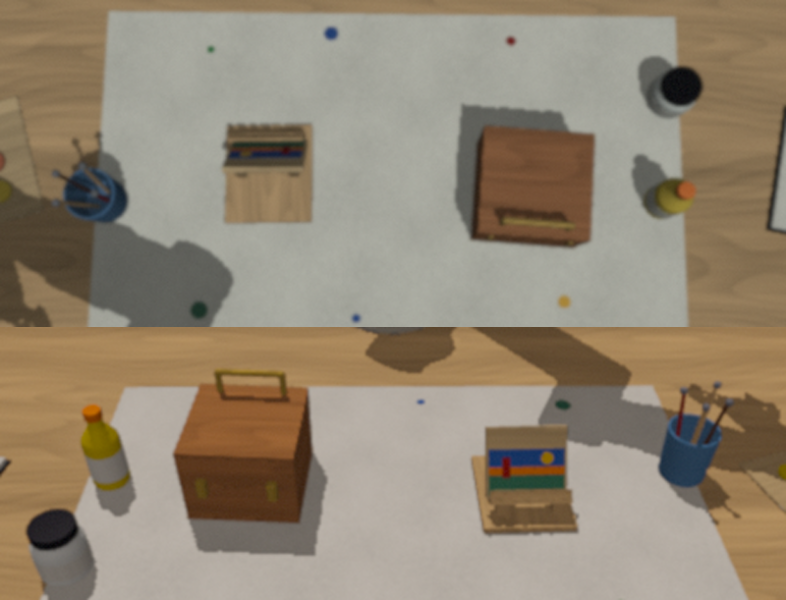

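```bash
cat > h.py <<'E'
from workcell import env, viewer, order, models
import cv2,numpy as np
from scipy.optimize import minimize
from scipy.spatial.transform import Rotation as Ro
CI={c:viewer.camera_info(c) for c in("scene","top")}
def proj(c,X):
    i=CI[c]; p=(np.asarray(X)@np.array(i["R"]).T+i["t"])@np.array(i["intrinsics"]).T
    return p[:,:2]/p[:,2:]
def box(x0,x1,y0,y1,z0,z1): return np.array([[x,y,z] for x in(x0,x1) for y in(y0,y1) for z in(z0,z1)])
def Rz(a): return Ro.from_euler('z',a).as_matrix()
def render(c,parts,S=4):
    m=np.zeros((480*S,640*S),np.uint8)
    for P in parts:
        h=cv2.convexHull(((proj(c,P)+.5)*S*16).astype(np.int32)); cv2.fillPoly(m,[h],1,shift=4)
    return m
def fit(parts,p0,regs,step):
    big={c:cv2.resize(r.astype(np.uint8),None,fx=4,fy=4,interpolation=cv2.INTER_NEAREST) for c,r in regs.items()}
    def cost(p):
        s=0
        for c,r in big.items():
            m=render(c,parts(p)); s+=1-(m&r).sum()/(m|r).sum()
        return s
    p0=np.array(p0,float); sx=np.vstack([p0]+[p0+np.eye(len(p0))[k]*step[k] for k in range(len(p0))])
    r=minimize(cost,p0,method="Nelder-Mead",options=dict(initial_simplex=sx,maxfev=300,xatol=2e-4,fatol=1e-4))
    return r.x,r.fun
def casep(p,lid=True):
    T=lambda P:P@Rz(p[2]).T+[p[0],p[1],0]
    H=.081-.145
    L=[box(-.081,.081,-.083,.083,0,.13),box(H-.005,H+.005,-.048,.048,.16,.17)]
    L+=[box(H-.004,H+.004,s*.044-.004,s*.044+.004,.13,.165) for s in(-1,1)]
    return [T(P) for P in L]
def panelp(p): # x,y,z of origin, yaw
    R=Rz(p[3])@Ro.from_euler('y',-0.6).as_matrix()
    return [box(-.005,.005,-.06,.06,0,.105)@R.T+p[:3]]
def ray(c,uv,z):
    i=CI[c]; R=np.array(i["R"]); d=R.T@np.linalg.inv(i["intrinsics"])@[*uv,1]; o=-R.T@i["t"]
    return o+d*(z-o[2])/d[2]
E
python3 - <<'E'
from h import *
def best(n,c): return models.silhouettes(n,c)[0]
for c in CI: viewer.read_camera(c)
rc={c:best("case",c) for c in CI}; rp={c:best("panel",c) for c in CI}
g=ray("top",rc["top"]["location"],.1)
x,f=fit(casep,[g[0],g[1],0],{c:r["region"] for c,r in rc.items()},[.02,.02,.15]); print("case",x.round(4),f)
for c in CI:
    y,f=fit(casep,x,{c:rc[c]["region"]},[.01,.01,.05]); print(c,y.round(4),f)
g=ray("top",rp["top"]["location"],.06)
x,f=fit(panelp,[g[0]+.03,g[1],.02,0],{c:r["region"] for c,r in rp.items()},[.02,.02,.01,.15]); print("panel",x.round(4),f)
for c in CI:
    y,f=fit(panelp,x,{c:rp[c]["region"]},[.01,.01,.01,.05]); print(c,y.round(4),f)
for n,h in(("paint_jar",.085),("paint_bottle",.14),("brush_mug",.08)):
    print(n,[ray(c,best(n,c)["location"],h/2).round(3) for c in CI])
v=[]
for c,b in(("top",(130,330,90,570)),("scene",(180,340,80,540))):
    im=cv2.resize(cv2.imread(f"pics/{c}0.png"),None,fx=4,fy=4)
    for r in(render(c,[P]) for p,f in((0,0),) for P in casep(fit(casep,[*ray("top",rc["top"]["location"],.1)[:2],0],{k:q["region"] for k,q in rc.items()},[.02,.02,.15])[0])+panelp(x)):
        k,_=cv2.findContours(r,0,1); cv2.drawContours(im,k,-1,(0,255,0),2)
    im=im[b[0]*4:b[1]*4,b[2]*4:b[3]*4]; v.append(cv2.resize(im,(800,300),interpolation=cv2.INTER_AREA))
cv2.imwrite("pics/v1.png",cv2.vconcat(v))
E
```

```text
case [ 0.5324 -0.2197 -0.0608] 0.06537812922876685
scene [ 0.5299 -0.2204 -0.0584] 0.031160787241125365
top [ 0.5333 -0.2199 -0.0642] 0.022412982409606652
panel [0.6089 0.1939 0.0223 0.0244] 1.115323754668017
scene [0.6089 0.1939 0.0223 0.0244] 1.0
top [0.6092 0.1941 0.0203 0.0319] 0.10779054916985953
paint_jar [array([ 0.698, -0.455,  0.042]), array([ 0.697, -0.455,  0.042])]
paint_bottle [array([ 0.528, -0.444,  0.07 ]), array([ 0.527, -0.43 ,  0.07 ])]
brush_mug [array([0.499, 0.464, 0.04 ]), array([0.521, 0.469, 0.04 ])]
```

View pics/v1.png

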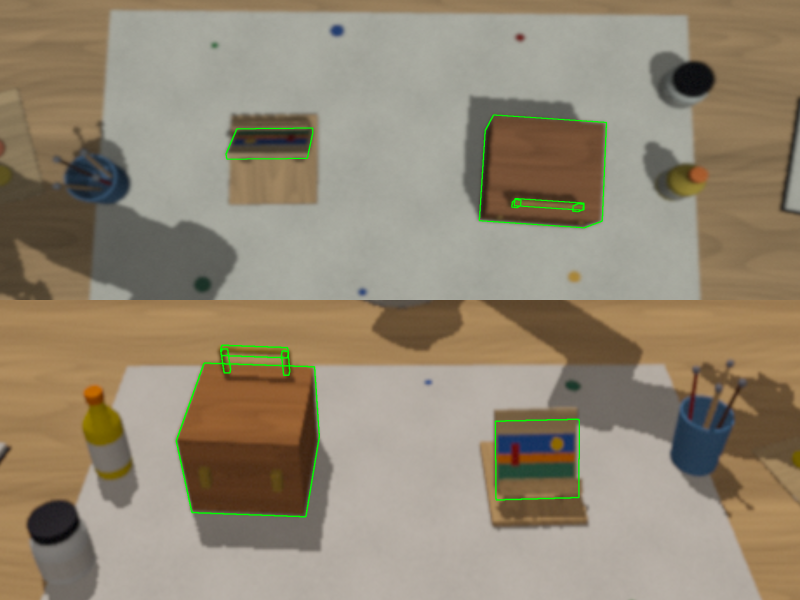

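```bash
python3 - <<'E'
from h import *
for c in CI: viewer.read_camera(c)
for t in range(3):
  reg={}
  for c,l in(("scene",(387,259)),("top",(254,225))):
    for d in models.silhouettes("panel",c):
        print(c,round(d["score"],2),d["location"],d["region"].sum())
        if np.hypot(*(np.array(d["location"])-l))<8 and c not in reg: reg[c]=d["region"]
  for k in ([*reg],["scene"]):
    x,f=fit(panelp,[.61,.193,.02,0.03],{c:reg[c] for c in k if c in reg},[.015,.01,.01,.05]); print(k,x.round(4),f)
# painted colours & brass
im={c:cv2.cvtColor(viewer.read_camera(c),cv2.COLOR_RGB2HSV) for c in CI}
m=cv2.inRange(im["top"],(18,110,60),(32,255,255)); m[:, :370]=0;m[:,460:]=0;m[:190]=0;m[290:]=0
v,u=np.nonzero(m); print("brass",len(u),u.min(),u.max(),v.min(),v.max())
P=np.stack([u,v],1)+.0
q=proj("top",[[ .5324-.064,-.2197+.004,.165]]);print(P.mean(0),q)
print(ray("top",P.mean(0),.165), cv2.fitLine(P.astype(np.float32),cv2.DIST_HUBER,0,.01,.01).ravel())
im=viewer.read_camera("scene")
b=im[225:290,350:430,::-1];t=viewer.read_camera("top")[195:255,215:295,::-1]
cv2.imwrite("pics/v2.png",cv2.vconcat([cv2.resize(b,(480,300),interpolation=2),cv2.resize(t,(480,300),interpolation=2)]))
E
```

```text
scene 0.72 [385.8, 259.3] 1810
scene 0.61 [224.3, 252.8] 5957
top 0.66 [253.8, 223.0] 947
['scene', 'top'] [0.6052 0.1902 0.0431 0.0189] 0.2004708392540444
['scene'] [0.5884 0.1951 0.0296 0.0605] 0.10368915084042785
scene 0.72 [385.8, 259.3] 1810
scene 0.61 [224.3, 252.8] 5957
top 0.66 [253.8, 223.0] 947
['scene', 'top'] [0.6052 0.1902 0.0431 0.0189] 0.2004708392540444
['scene'] [0.5884 0.1951 0.0296 0.0605] 0.10368915084042785
scene 0.72 [385.8, 259.3] 1810
scene 0.61 [224.3, 252.8] 5957
top 0.66 [253.8, 223.0] 947
['scene', 'top'] [0.6052 0.1902 0.0431 0.0189] 0.2004708392540444
['scene'] [0.5884 0.1951 0.0296 0.0605] 0.10368915084042785
brass 205 388 440 263 279
[418.34146341 266.62926829] [[418.79189426 265.74639093]]
[ 0.46630761 -0.21461365  0.165     ] [9.9738628e-01 7.2253495e-02 4.1828250e+02 2.6607843e+02]
```

View pics/v2.png

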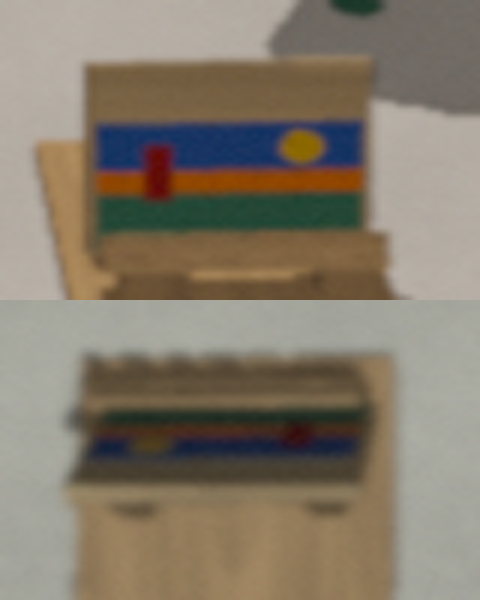

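```bash
python3 - <<'E'
from h import *
from scipy.optimize import least_squares
def tri(s,t):
    S=[350+s[0]/6-.5,225+s[1]/300*65-.5]; T=[215+t[0]/6-.5,195+(t[1]-300)/5-.5]
    r=least_squares(lambda X:np.r_[proj("scene",[X])[0]-S,proj("top",[X])[0]-T],[.55,.19,.1]); return r.x.round(4),r.fun.round(2)
print("topmid",tri((229.5,62),(214,491)))
print("blue top mid",tri((229.5,124),(222,458)))
print("green bot mid",tri((231,233),(222,410)))
print("TL scene(+? y low)",tri((86,64),(360,499)))
print("TR",tri((373,58),(68,487)))
P=panelp([.597,.193,.022,0.03])[0]
E
```

```text
topmid (array([0.5486, 0.1885, 0.1273]), array([-0.16,  0.01, -0.16, -0.02]))
blue top mid (array([0.5695, 0.189 , 0.1014]), array([ 0.04, -0.  ,  0.04,  0.01]))
green bot mid (array([0.6031, 0.1935, 0.0526]), array([ 1.26, -0.07,  1.3 ,  0.19]))
TL scene(+? y low) (array([0.5459, 0.1295, 0.124 ]), array([-0.2 ,  0.01, -0.19, -0.02]))
TR (array([0.5494, 0.2476, 0.1303]), array([-0.21,  0.02, -0.21, -0.04]))
```

```bash
cat >> h.py <<'E'
def Rt(yaw,tilt=0): # tool y=+x', x=+y', z down; tilt>0: fingers point outward(+x')
    B=np.array([[0,1,0],[1,0,0],[0,0,-1.]])
    return Rz(yaw)@Ro.from_euler('y',-tilt).as_matrix()@B
def tilt_of(R): return Ro.from_matrix(R).as_quat()
def plan(p,R,way,dec=2,rdec=3):
    "way: list of (pos,R) -> rows; returns end commanded pose"
    p=np.array(p,float);R=np.array(R)
    for P,Q,*mx in way:
        P=np.array(P,float); st=mx[0] if mx else .055; rows=[]
        ang=np.degrees(np.linalg.norm(Ro.from_matrix(R.T@Q).as_rotvec())); n=max(1,int(np.ceil(max(np.linalg.norm(P-p)/st,ang/10))))
        for k in range(n):
            f=1/(n-k); d=(R.T@(P-p)*f/.12).round(dec); w=(Ro.from_matrix(R.T@Q).as_rotvec()*f/np.pi).round(rdec)
            p=p+R@d*.12; R=R@Ro.from_rotvec(w*np.pi).as_matrix(); rows.append([*(d+0).tolist(),*(w+0).tolist()])
        print(n,str(rows).replace(" ","").replace("-0.0,","0,").replace("0.0,","0,").replace("0.0]","0]"))
    print("end",p.round(4)); return p,R
def now():
    s=env.get_state(); q=s["orientation"]; return s["tcp_pos"],Ro.from_quat([q[1],q[2],q[3],q[0]]).as_matrix()
E
python3 - <<'E'
from h import *
p,R=now(); T=Rt(-.061)
plan(p,R,[((.467,-.2155,.23),T),((.467,-.2155,.157),T,.03)])
E
```

```text
15 [[-0.28,-0.35,-0.01,0,0,0.028],[-0.31,-0.33,-0.01,0,0,0.028],[-0.34,-0.3,-0.01,0,0,0.028],[-0.37,-0.27,-0.01,0,0,0.028],[-0.39,-0.23,-0.01,0,0,0.028],[-0.41,-0.2,-0.01,0,0,0.028],[-0.42,-0.16,-0.02,0,0,0.028],[-0.44,-0.12,-0.01,0,0,0.028],[-0.44,-0.08,-0.02,0,0,0.028],[-0.45,-0.05,-0.01,0,0,0.028],[-0.45,-0.01,-0.02,0,0,0.028],[-0.45,0.04,-0.01,0,0,0.028],[-0.45,0.07,-0.02,0,0,0.028],[-0.44,0.11,-0.01,0,0,0.027],[-0.42,0.15,-0.02,0,0,0.028]]
3 [[0,0,0.2,0,0,0],[0,0,0.2,0,0,0],[0,0,0.21,0,0,0]]
end [ 0.4665 -0.2152  0.157 ]
```

Request:
{"op": "drive_tool", "data": {
  "series": [
    [[-0.28,-0.35,-0.01,0,0,0.028],[-0.31,-0.33,-0.01,0,0,0.028],[-0.34,-0.3,-0.01,0,0,0.028],[-0.37,-0.27,-0.01,0,0,0.028],[-0.39,-0.23,-0.01,0,0,0.028],[-0.41,-0.2,-0.01,0,0,0.028],[-0.42,-0.16,-0.02,0,0,0.028],[-0.44,-0.12,-0.01,0,0,0.028],[-0.44,-0.08,-0.02,0,0,0.028],[-0.45,-0.05,-0.01,0,0,0.028],[-0.45,-0.01,-0.02,0,0,0.028],[-0.45,0.04,-0.01,0,0,0.028],[-0.45,0.07,-0.02,0,0,0.028],[-0.44,0.11,-0.01,0,0,0.027],[-0.42,0.15,-0.02,0,0,0.028],[0,0,0,0,0,0],[0,0,0,0,0,0]]
  ],
  "jaw": 0.2
}}

```text
clock: 4.22
tcp_pos: [0.466, -0.2148, 0.2298]
orientation: [-0.001, 0.729, 0.685, 0.0]
wrist_force: [0.2, -0.3, -0.0]
finger_gap: 0.0511
grip_force: 0.0
```

```bash
python3 - <<'E'
from h import *
p,R=now(); print(p,R.round(3).tolist()); T=Rt(-.061)
plan(p,R,[((.467,-.2155,.157),T,.03)])
E
```

```text
[ 0.46600369 -0.21481661  0.22984537] [[0.062, 0.998, -0.001], [0.998, -0.062, 0.001], [0.001, -0.001, -1.0]]
3 [[0,0,0.2,0,0,0],[0,0,0.2,0,0,0],[-0.01,0.01,0.21,0,0,0]]
end [ 0.4671 -0.216   0.1566]
```

Request:
{"op": "drive_tool", "data": {
  "series": [
    [[0,0,0.2,0,0,0],[0,0,0.2,0,0,0],[0,0.01,0.2,0,0,0],[0,0,0,0,0,0]]
  ]
}}

```text
clock: 4.72
tcp_pos: [0.4661, -0.2129, 0.157]
orientation: [-0.002, 0.728, 0.686, -0.0]
wrist_force: [-0.5, -0.9, 0.8]
finger_gap: 0.0512
grip_force: 0.0
```

Request:
{"op": "drive_tool", "data": {
  "series": [
    [[0,0,0,0,0,0],[0,0,0,0,0,0],[0,0,0,0,0,0],[0,0,0,0,0,0],[0,0,0,0,0,0],[0,0,0,0,0,0]]
  ],
  "jaw": -1,
  "grip_force": 30
}}

```text
clock: 5.48
tcp_pos: [0.4677, -0.2153, 0.1581]
orientation: [-0.0, 0.729, 0.685, 0.0]
wrist_force: [-0.4, -0.9, 0.3]
finger_gap: 0.0001
grip_force: 0.0
```

```bash
python3 - <<'E'
from h import *
a=viewer.read_camera("top")[190:310,350:480,::-1];b=viewer.read_camera("scene")[170:300,160:290,::-1]
cv2.imwrite("pics/v3.png",cv2.hconcat([cv2.resize(a,(400,400),interpolation=2),cv2.resize(b,(400,400),interpolation=2)]))
print(proj("scene",[[.4677,-.2153,.147]]))
E
```

```text
[[226.7561598  212.46973293]]
```

View pics/v3.png

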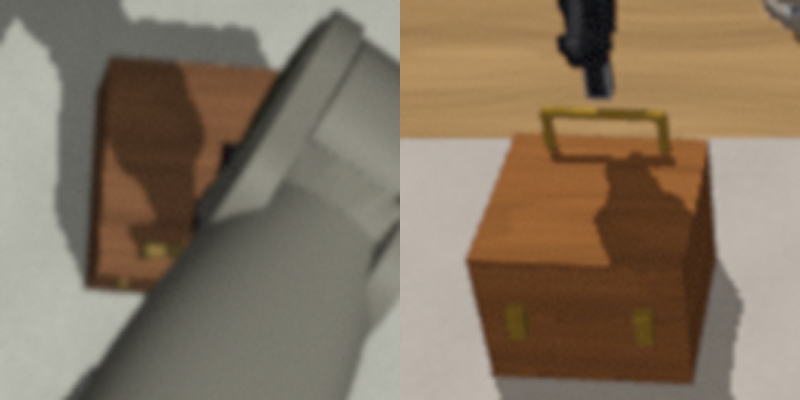

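```bash
python3 - <<'E'
from h import *
print(env.get_state()["joint_pos"],now()[0])
for z in(.12,.147,.16,.17,.18): print(z,ray("scene",(225,201.5),z).round(3))
im=cv2.cvtColor(cv2.imread("pics/scene0.png"),cv2.COLOR_BGR2HSV)
m=cv2.inRange(im,(18,110,60),(32,255,255)); m[:, :180]=0;m[:,270:]=0;m[:190]=0;m[215:]=0
v,u=np.nonzero(m); print(len(u),u.min(),u.max(),v.min(),v.max())
for uu in range(u.min(),u.max(),6): print(uu,v[u==uu])
H=casep([.5324,-.2197,-.0608])[1]; print(proj("scene",H).round(1).tolist()); print(proj("top",H).round(1).tolist())
im=cv2.cvtColor(cv2.imread("pics/top0.png"),cv2.COLOR_BGR2HSV)
m=cv2.inRange(im,(18,110,60),(32,255,255))
for uu in range(394,442,6): print(uu,np.nonzero(m[230:290,uu])[0]+230)
E
```

```text
[-5.87485055e-01  2.17528227e-01 -2.00856173e-01  1.15255281e+00
  9.83655848e-05  1.04575879e+00] [ 0.46768937 -0.21529008  0.15811168]
0.12 [ 0.382 -0.233  0.12 ]
0.147 [ 0.42  -0.226  0.147]
0.16 [ 0.438 -0.222  0.16 ]
0.17 [ 0.452 -0.219  0.17 ]
0.18 [ 0.466 -0.216  0.18 ]
275 180 267 190 214
180 [198]
186 [193 209]
192 [212]
198 []
204 []
210 [196 204 205 206 207 208]
216 [204 205 206 207 208]
222 [204 205 206 207 208]
228 [205 206 207 208]
234 [205 206 207 208]
240 [205 206 207 208]
246 [206 207 208 209 210 211 212 213 214]
252 []
258 []
264 []
[[207.5, 206.8], [207.0, 203.6], [245.1, 208.0], [244.8, 204.8], [206.7, 209.1], [206.1, 205.9], [244.5, 210.4], [244.2, 207.2]]
[[438.8, 269.5], [439.6, 269.1], [398.0, 266.6], [398.5, 266.1], [439.0, 265.3], [439.8, 264.8], [398.2, 262.3], [398.8, 261.9]]
394 []
400 [263 264 265 266]
406 [264 265 266 267]
412 [264 265 266 267]
418 [264 265 266 267 268]
424 [264 265 266 267 268]
430 [265 266 267 268]
436 [266 267 268 269 270 279]
```

```bash
python3 - <<'E'
from h import *
b=viewer.read_camera("scene"); o=cv2.imread("pics/scene0.png")[:,:,::-1]
d=np.abs(b.astype(int)-o).sum(2)>60
for v in range(185,216): print(v,''.join('#' if x else '.' for x in d[v,200:255]))
print(env.get_state()["wrist_force"],now()[0])
E
```

```text
185 ...........###################.........................
186 ...........##################..........................
187 ............#################..........................
188 .............################..........................
189 .............################..........................
190 ..............###############..........................
191 ...............##############..........................
192 ................#############..........................
193 ...................##########..........................
194 ...................###########.........................
195 ....................##########.........................
196 ....................##########.........................
197 ....................##########.........................
198 ....................##########.........................
199 ....................##########.........................
200 ....................#########..........................
201 .....................########..........................
202 ......................#####............................
203 .......................................................
204 .......................................................
205 .........................####...#......................
206 .........................############..................
207 .......................................................
208 .......................................................
209 .......................................................
210 .......................................................
211 .......................................................
212 .......................................................
213 .......................................................
214 .......................................................
215 .......................................................
[ 0.86462003 -0.15284633 -0.86350187] [ 0.46770724 -0.2152843   0.15810948]
```

Request:
{"op": "drive_tool", "data": {
  "series": [
    [[0,0,0,0,0,0],[0,0,0,0,0,0],[0,0,0,0,0,0],[0,0,0.05,0,0,0],[0,0,0.05,0,0,0],[0,0,0,0,0,0],[0,0,0,0,0,0]]
  ],
  "jaw": 0.2
}}

```text
clock: 6.5
tcp_pos: [0.4677, -0.2152, 0.1461]
orientation: [-0.0, 0.729, 0.685, 0.0]
wrist_force: [-1.0, -0.4, 0.7]
finger_gap: 0.0515
grip_force: 0.0
```

```bash
python3 - <<'E'
from h import *
b=viewer.read_camera("scene"); o=cv2.imread("pics/scene0.png")[:,:,::-1]
d=np.abs(b.astype(int)-o).sum(2)>60
for v in range(175,226): print(v,''.join('#' if x else '.' for x in d[v,195:260]))
s=env.get_state();print(s["wrist_force"],now()[0])
for y in(.025,-.025): print(proj("scene",[now()[0]+[y,0,-.011+dz] for dz in(0,.03)]))
E
```

```text
175 ................######################...........................
176 ................######################...........................
177 ................#####################............................
178 .................####################............................
179 .................####################............................
180 ..................###################............................
181 ..................###################............................
182 ................#####################............................
183 ...............#####################.............................
184 ...............#####################.............................
185 ...............#####################.............................
186 ...............#####################.............................
187 ...............#####################.............................
188 ................####################.............................
189 ................#####################............................
190 ................#####################.........
[... 1963 characters left out ...]
................
219 ...................................##############................
220 ...................................###############...............
221 .............................................#...................
222 .................................................................
223 ....................................###..........................
224 ...................................############..................
225 ..................................##############.................
[-0.23601202  0.65081213 -1.21969712] [ 0.46777155 -0.21529144  0.14621422]
[[226.08171904 222.16348355]
 [224.76560247 212.67228719]]
[[228.38544828 210.33969417]
 [227.14944098 200.96009765]]
```

Request:
{"op": "drive_tool", "data": {
  "series": [
    [[0,0,0.06,0,0,0],[0,0,0.06,0,0,0],[0,0,0.06,0,0,0],[0,0,0,0,0,0]]
  ],
  "jaw": 0.2
}}

```text
clock: 7.05
tcp_pos: [0.4671, -0.2149, 0.1236]
orientation: [-0.001, 0.729, 0.685, -0.0]
wrist_force: [0.1, 0.1, -0.2]
finger_gap: 0.051
grip_force: 0.0
```

Request:
{"op": "drive_tool", "data": {
  "series": [
    [[0,0,0,0,0,0],[0,0,0,0,0,0],[0,0,0,0,0,0],[0,0,0,0,0,0],[0,0,0,0,0,0]]
  ],
  "jaw": -1
}}

```text
clock: 7.68
tcp_pos: [0.4675, -0.2154, 0.1249]
orientation: [0.0, 0.729, 0.685, -0.0]
wrist_force: [-3.3, 0.2, 4.7]
finger_gap: 0.0088
grip_force: 29.4
```

```bash
python3 - <<'E'
from h import *
b=viewer.read_camera("scene"); o=cv2.imread("pics/scene0.png")[:,:,::-1]
d=np.abs(b.astype(int)-o).sum(2)>60
for v in range(195,226): print(v,''.join('#' if x else '.' for x in d[v,195:260]))
s=env.get_state();print(s["wrist_force"],s["finger_gap"],now()[0],now()[1].round(3))
E
```

```text
195 .................###################.............................
196 .................###################.............................
197 .................###################.............................
198 ..................#################..............................
199 ..................##################.............................
200 ...................#################.............................
201 ....................################.............................
202 .....................###############.............................
203 .....................###############.............................
204 .....................###############.............................
205 .........................#############...........................
206 .........................#############.##........................
207 ..........................#########..............................
208 ..........................#########..............................
209 ..........................##########.............................
210 ..........................##########..........
[... 539 characters left out ...]
.....#################..................
219 ..............................################...................
220 .................................#############...................
221 ........................................#........................
222 .................................................................
223 ..............................#########..........................
224 ..............................################...................
225 ..............................#################..................
[-3.57142517  0.62388017  4.99354712] 0.008649892947568115 [ 0.46755    -0.21536409  0.12485874] [[ 0.062  0.998 -0.   ]
 [ 0.998 -0.062 -0.   ]
 [-0.    -0.    -1.   ]]
```

```bash
python3 - <<'E'
from h import *
a=np.arctan2(95,145)+np.linspace(0,1.4,21); r=np.hypot(.145,.095); e=np.zeros(2);rows=[]
for k in range(20):
    t=np.array([r*(np.cos(a[0])-np.cos(a[k+1])),-r*(np.sin(a[k+1])-np.sin(a[0]))]); d=((t-e)/.12).round(2); e=e+d*.12; rows.append([0,*d.tolist(),0,0,0])
print(rows,e)
E
```

```text
[[0, 0.06, -0.08, 0, 0, 0], [0, 0.06, -0.08, 0, 0, 0], [0, 0.07, -0.07, 0, 0, 0], [0, 0.08, -0.07, 0, 0, 0], [0, 0.07, -0.07, 0, 0, 0], [0, 0.09, -0.05, 0, 0, 0], [0, 0.08, -0.06, 0, 0, 0], [0, 0.1, -0.04, 0, 0, 0], [0, 0.09, -0.04, 0, 0, 0], [0, 0.09, -0.03, 0, 0, 0], [0, 0.1, -0.03, 0, 0, 0], [0, 0.1, -0.02, 0, 0, 0], [0, 0.1, -0.01, 0, 0, 0], [0, 0.1, -0.0, 0, 0, 0], [0, 0.1, -0.0, 0, 0, 0], [0, 0.1, 0.01, 0, 0, 0], [0, 0.1, 0.02, 0, 0, 0], [0, 0.1, 0.02, 0, 0, 0], [0, 0.1, 0.03, 0, 0, 0], [0, 0.09, 0.04, 0, 0, 0]] [ 0.2136 -0.0636]
```

Half first, to check the forces.

Request:
{"op": "drive_tool", "data": {
  "series": [
    [[0,0.06,-0.08,0,0,0],[0,0.06,-0.08,0,0,0],[0,0.07,-0.07,0,0,0],[0,0.08,-0.07,0,0,0],[0,0.07,-0.07,0,0,0],[0,0.09,-0.05,0,0,0],[0,0.08,-0.06,0,0,0],[0,0.1,-0.04,0,0,0]]
  ]
}}

```text
clock: 8.72
tcp_pos: [0.5405, -0.2201, 0.1888]
orientation: [0.0, 0.729, 0.685, -0.001]
wrist_force: [-5.3, -0.6, 4.8]
finger_gap: 0.0086
grip_force: 30.2
```

Request:
{"op": "drive_tool", "data": {
  "series": [
    [[0,0.09,-0.04,0,0,0],[0,0.09,-0.03,0,0,0],[0,0.1,-0.03,0,0,0],[0,0.1,-0.02,0,0,0],[0,0.1,-0.01,0,0,0],[0,0.1,0,0,0,0],[0,0.1,0,0,0,0],[0,0.1,0.01,0,0,0],[0,0.1,0.02,0,0,0],[0,0.1,0.02,0,0,0],[0,0,0,0,0,0]]
  ]
}}

```text
clock: 10.1
tcp_pos: [0.6598, -0.2277, 0.1961]
orientation: [0.001, 0.729, 0.685, 0.0]
wrist_force: [0.8, -3.9, 2.0]
finger_gap: 0.0088
grip_force: 31.4
```

```bash
python3 - <<'E'
from h import *
b=viewer.read_camera("scene")[130:310,120:330,::-1];a=viewer.read_camera("top")[150:300,350:480,::-1]
cv2.imwrite("pics/v4.png",cv2.hconcat([cv2.resize(b,(420,400),interpolation=2),cv2.resize(a,(350,400),interpolation=2)]))
print(env.get_state()["wrist_force"],now()[0])
E
```

```text
[ 0.40626128 -4.18399649  1.3122322 ] [ 0.65868842 -0.22760881  0.19641334]
```

View pics/v4.png

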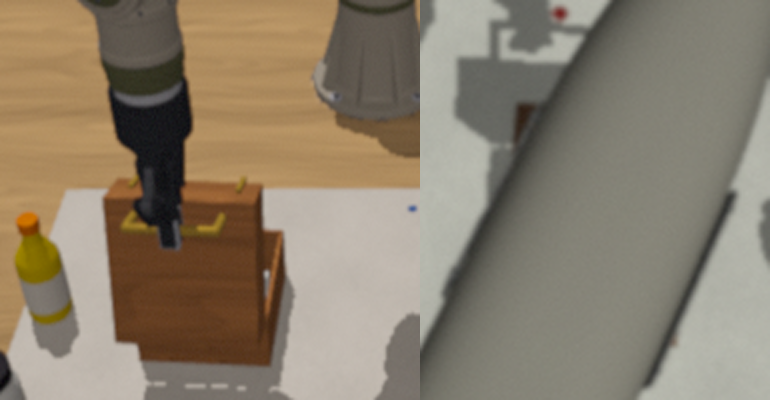

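Request:
{"op": "drive_tool", "data": {
  "series": [
    [[0,0.1,0.03,0,0,0],[0,0.09,0.04,0,0,0],[0,0.09,0.05,0,0,0],[0,0,0,0,0,0]]
  ]
}}

```text
clock: 10.7
tcp_pos: [0.6936, -0.2297, 0.1817]
orientation: [0.001, 0.729, 0.685, 0.001]
wrist_force: [1.7, -5.9, 2.6]
finger_gap: 0.0085
grip_force: 31.9
```

Request:
{"op": "drive_tool", "data": {
  "series": [
    [[0,0,0,0,0,0],[0,0,0,0,0,0],[0,0,-0.1,0,0,0],[0,0,-0.2,0,0,0],[0,0,-0.2,0,0,0],[0,0,-0.2,0,0,0],[0,0,0,0,0,0]]
  ],
  "jaw": -0.4
}}

```text
clock: 11.58
tcp_pos: [0.6926, -0.2293, 0.2693]
orientation: [0.002, 0.729, 0.685, 0.001]
wrist_force: [-0.3, 0.5, -0.6]
finger_gap: 0.0255
grip_force: 0.0
```

```bash
python3 - <<'E'
from h import *
print(env.get_state()["wrist_force"],now()[0])
p,R=now()
# panel: true top mid approx (.549,.1885,.119..127)
o=viewer.read_camera("scene");cv2.imwrite("pics/scene5.png",o[:,:,::-1])
up=[.50,.10,.25]
plan(p,R,[((.40,.0,.26),Rt(0.)),((.46,.189,.22),Rt(0,.6))])
E
```

```text
[-0.34728677  0.52117392 -0.57734306] [ 0.69258373 -0.22934114  0.2693099 ]
7 [[0.25,-0.36,0.01,0,0,-0.003],[0.25,-0.36,0.01,0,0,-0.003],[0.26,-0.36,0.01,0,0,-0.003],[0.26,-0.36,0.01,0,0,-0.003],[0.27,-0.36,0.01,0,0,-0.003],[0.27,-0.35,0.01,0.001,0,-0.002],[0.27,-0.35,0,0,0.001,-0.003]]
4 [[0.39,0.12,0.09,-0.048,0,0],[0.39,0.11,0.1,-0.048,0,0],[0.4,0.1,0.12,-0.047,0,0],[0.39,0.08,0.13,-0.048,-0.001,0]]
end [0.4606 0.1889 0.2202]
```

Request:
{"op": "drive_tool", "data": {
  "series": [
    [[0.25,-0.36,0.01,0,0,-0.003],[0.25,-0.36,0.01,0,0,-0.003],[0.26,-0.36,0.01,0,0,-0.003],[0.26,-0.36,0.01,0,0,-0.003],[0.27,-0.36,0.01,0,0,-0.003],[0.27,-0.35,0.01,0.001,0,-0.002],[0.27,-0.35,0,0,0.001,-0.003],[0.39,0.12,0.09,-0.048,0,0],[0.39,0.11,0.1,-0.048,0,0],[0.4,0.1,0.12,-0.047,0,0],[0.39,0.08,0.13,-0.048,0,0],[0,0,0.2,0,0,0],[0,0,0.2,0,0,0],[0,0,0,0,0,0],[0,0,0,0,0,0]]
  ],
  "jaw": 0.2
}}

```text
clock: 13.5
tcp_pos: [0.4859, 0.1889, 0.1788]
orientation: [0.207, 0.676, 0.676, 0.209]
wrist_force: [1.1, 0.1, -0.7]
finger_gap: 0.0514
grip_force: 0.0
```

```bash
python3 - <<'E'
from h import *
p,R=now();print(p,R.round(3).tolist())
tA=p-.022*R[:,2]; tB=p+.011*R[:,2]+[0,0,.033]
for c in CI: print(c,proj(c,[p,tA,tB,p+.011*R[:,2]]).round(1).tolist())
a=viewer.read_camera("top");b=viewer.read_camera("scene")
cv2.imwrite("pics/top6.png",a[:,:,::-1]);cv2.imwrite("pics/scene6.png",b[:,:,::-1])
a=a[170:270,210:310,::-1];b=b[170:290,340:440,::-1]
cv2.imwrite("pics/v5.png",cv2.hconcat([cv2.resize(a,(400,480),interpolation=2),cv2.resize(b,(400,480),interpolation=2)]))
E
```

```text
[0.48591276 0.18890766 0.17881193] [[-0.0, 0.828, 0.561], [1.0, -0.002, 0.002], [0.003, 0.561, -0.828]]
scene [[386.5, 206.2], [386.6, 197.4], [388.0, 199.8], [386.4, 210.6]]
top [[245.9, 255.5], [244.5, 259.8], [244.4, 251.5], [246.5, 253.4]]
```

View pics/v5.png

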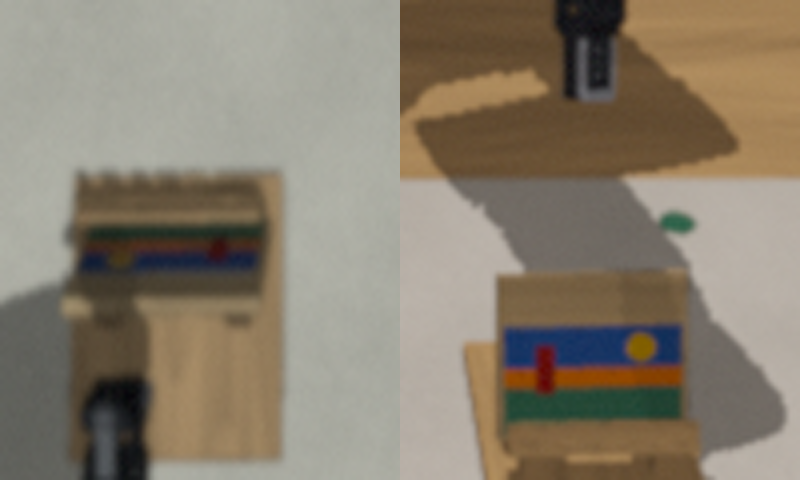

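```bash
python3 - <<'E'
from h import *
from scipy.optimize import least_squares
def tri(S,T):
    r=least_squares(lambda X:np.r_[proj("scene",[X])[0]-S,proj("top",[X])[0]-T],[.55,.19,.1]); return r.x.round(4),r.fun.round(2)
print(tri((389.5,194.5),(240,248.75)))
p,R=now()
for off in((0,0),):
  X=np.array(tri((389.5,194.5),(240,248.75))[0]); print("tool coords of front tip",(R.T@(X-p)).round(4))
o=cv2.imread("pics/top0.png");d=np.abs(cv2.imread("pics/top6.png").astype(int)-o).sum(2)
for v in range(240,272): print(v,''.join('#' if x>120 else '+' if x>60 else '.' for x in d[v,220:265]))
o=cv2.imread("pics/scene5.png");d=np.abs(cv2.imread("pics/scene6.png").astype(int)-o).sum(2)
for v in range(175,200): print(v,''.join('#' if x>120 else '+' if x>60 else '.' for x in d[v,370:405]))
E
```

```text
(array([0.4954, 0.1934, 0.2211]), array([ 1.41, -0.09,  1.3 ,  0.2 ]))
tool coords of front tip [ 0.0045  0.0304 -0.0291]
240 ##########################++.................
241 ###########################+.................
242 ###########################..................
243 ###########################+.................
244 ##########################+..................
245 ##########################++.................
246 ##########################+..................
247 ##########################+..................
248 ##########################+..................
249 ###########################+.................
250 ############################.................
251 ############################+................
252 ############################+................
253 ############################.................
254 ###########################+.................
255 ###########################+.................
256 ###########################+.................
257 ###########################+.................
258 ###########################..................
259 ########################
[... 921 characters left out ...]
###############+....
183 ###############################++..
184 +++##############################+.
185 ...+++############################+
186 ......++++#########################
187 ..+.......+####+###################
188 +##+......+###+++##################
189 ###+.......###+.+##################
190 ####++.....###+.+#####+++##########
191 ######+....###++++####+...+########
192 ######+...+###++++++++.....+#######
193 ####++.....###+++++++++....+#######
194 ++.+.......+++..++++++.......######
195 .............................+#####
196 .............................+#####
197 .............................+#####
198 ..............................#####
199 ..............................#####
```

Request:
{"op": "drive_tool", "data": {
  "series": [
    [[0,0.18,0.1,0,0,0],[0,0,0.2,0,0,0],[0,0,0.2,0,0,0],[0,0,0.2,0,0,0],[0,0,0.1,0,0,0],[0,0,0.1,0,0,0],[0,0,0.1,0,0,0],[0,0,0.1,0,0,0],[0,0,0,0,0,0],[0,0,0,0,0,0]]
  ]
}}

```text
clock: 14.85
tcp_pos: [0.5785, 0.1897, 0.0821]
orientation: [0.207, 0.676, 0.676, 0.209]
wrist_force: [1.2, -0.2, 0.5]
finger_gap: 0.0513
grip_force: 0.0
```

```bash
python3 - <<'E'
from h import *
p,R=now();print(p,R.round(3).tolist())
a=viewer.read_camera("top");b=viewer.read_camera("scene")
a=a[170:270,210:310,::-1];b=b[190:290,340:440,::-1]
cv2.imwrite("pics/v6.png",cv2.hconcat([cv2.resize(a,(400,480),interpolation=2),cv2.resize(b,(400,480),interpolation=2)]))
E
```

```text
[0.57851508 0.18969493 0.08205553] [[-0.001, 0.827, 0.562], [1.0, -0.001, 0.003], [0.003, 0.562, -0.827]]
```

View pics/v6.png

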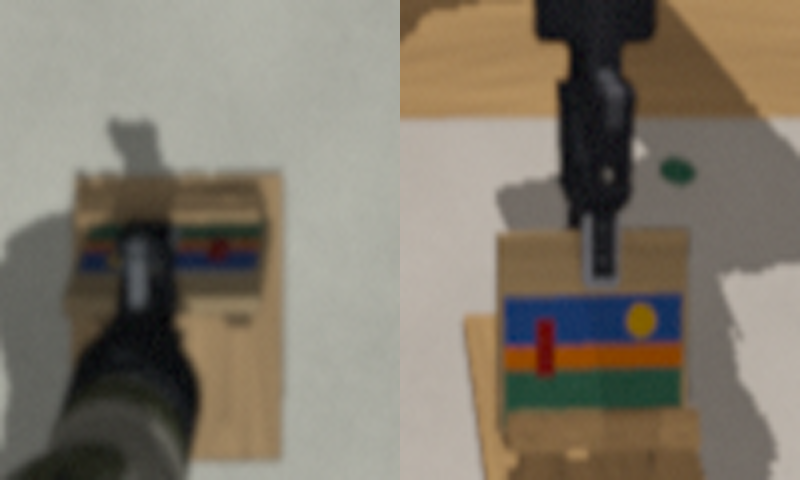

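Request:
{"op": "drive_tool", "data": {
  "series": [
    [[0,0,0,0,0,0],[0,0,0,0,0,0],[0,0,0,0,0,0],[0,0,0,0,0,0],[0,0,0,0,0,0],[0,0,0,0,0,0]]
  ],
  "jaw": -1,
  "grip_force": 40
}}

```text
clock: 15.7
tcp_pos: [0.5782, 0.1897, 0.0821]
orientation: [0.207, 0.676, 0.676, 0.209]
wrist_force: [-5.8, -0.4, 4.9]
finger_gap: 0.0094
grip_force: 39.8
```

Request:
{"op": "drive_tool", "data": {
  "series": [
    [[0,0,-0.05,0,0,0],[0,0,-0.1,0,0,0],[0,0,-0.15,0,0,0],[0,0.02,-0.2,0,0,0],[0,0.02,-0.2,0,0,0],[0,0.02,-0.2,0,0,0],[0,0.02,-0.2,0,0,0],[0,0,-0.1,0,0,0],[0,0,0,0,0,0]]
  ]
}}

```text
clock: 16.82
tcp_pos: [0.5056, 0.1894, 0.2076]
orientation: [0.207, 0.676, 0.676, 0.21]
wrist_force: [-0.0, 0.3, -1.8]
finger_gap: 0.0095
grip_force: 39.1
```

```bash
python3 - <<'E'
from h import *
p,R=now();print(p,env.get_state()["wrist_force"])
a0=viewer.read_camera("top");b0=viewer.read_camera("scene")
cv2.imwrite("pics/top7.png",a0[:,:,::-1]);cv2.imwrite("pics/scene7.png",b0[:,:,::-1])
a=a0[150:310,360:480,::-1];b=b0[150:310,170:450,::-1]
cv2.imwrite("pics/v7.png",cv2.hconcat([cv2.resize(a,(360,480),interpolation=2),cv2.resize(b,(440,480),interpolation=2)]))
Rc=Rz(-.0608)
for xx in range(-60,70,10):
    print(xx,*[proj("top",[[.5324,-.2197,z]+Rc@[xx/1000,0,0]]).round(1)[0].tolist() for z in(.04,.074)])
E
```

```text
[0.50559452 0.18941722 0.20757734] [-0.00734522  0.34186331 -1.79038031]
-60 [411.1, 269.4] [413.1, 268.0]
-50 [411.3, 265.6] [413.3, 264.1]
-40 [411.5, 261.7] [413.5, 260.1]
-30 [411.7, 257.9] [413.7, 256.2]
-20 [411.9, 254.0] [413.9, 252.3]
-10 [412.1, 250.2] [414.1, 248.3]
0 [412.3, 246.3] [414.3, 244.4]
10 [412.4, 242.5] [414.4, 240.5]
20 [412.6, 238.7] [414.6, 236.6]
30 [412.8, 234.9] [414.8, 232.7]
40 [413.0, 231.1] [415.0, 228.9]
50 [413.2, 227.4] [415.2, 225.0]
60 [413.4, 223.6] [415.4, 221.1]
```

View pics/v7.png

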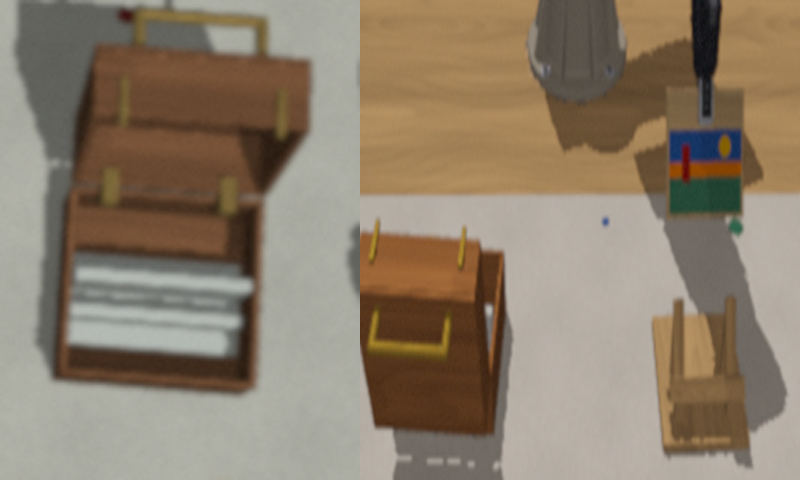

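```bash
python3 - <<'E'
from h import *
g=cv2.cvtColor(cv2.imread("pics/top7.png"),cv2.COLOR_BGR2GRAY).astype(np.float32)
C=[.5324,-.2197];Rc=Rz(-.0608)
for z in(.04,.074):
    xs=np.arange(-40,41,2); out=[]
    for xx in xs:
        q=proj("top",[Rc@[xx/1000,yy/1000,0]+[*C,z] for yy in range(-50,51,4)]).astype(np.float32)
        out.append(int(cv2.remap(g,q[:,0].copy(),q[:,1].copy(),1).mean()))
    print(z,list(zip(xs.tolist(),out)))
print("handle at 1.7/1.6/1.5",[proj("top",[Rc@[.081-.1733*np.cos(.58+t),0,0]+[*C,.07+.1733*np.sin(.58+t)]]).round(1)[0].tolist() for t in(1.7,1.6,1.5)])
print("scene",[proj("scene",[Rc@[.081-.1733*np.cos(.58+t),0,0]+[*C,.07+.1733*np.sin(.58+t)]]).round(1)[0].tolist() for t in(1.7,1.6,1.5)])
for n,rg in(("top",(150,175,395,460)),("scene",(240,275,170,210))):
    h=cv2.cvtColor(cv2.imread(f"pics/{n}7.png"),cv2.COLOR_BGR2HSV); m=cv2.inRange(h,(18,110,50),(32,255,255))[rg[0]:rg[1],rg[2]:rg[3]]
    print(n,m.sum(1)//255)
p,R=now(); T=Rt(-.061); S=Rc@[-.020,0,0]+[*C,0]
plan(p,R,[((.42,.12,.25),Rt(0,0)),((.42,-.1,.25),Rt(-.061)),((S[0],S[1],.20),T),((S[0],S[1],.125),T,.025)])
E
```

```text
0.04 [(-40, 182), (-38, 182), (-36, 180), (-34, 174), (-32, 164), (-30, 154), (-28, 154), (-26, 166), (-24, 177), (-22, 180), (-20, 175), (-18, 162), (-16, 143), (-14, 124), (-12, 116), (-10, 122), (-8, 132), (-6, 137), (-4, 130), (-2, 122), (0, 120), (2, 130), (4, 149), (6, 168), (8, 178), (10, 179), (12, 173), (14, 158), (16, 137), (18, 118), (20, 107), (22, 103), (24, 98), (26, 89), (28, 76), (30, 64), (32, 57), (34, 60), (36, 70), (38, 79), (40, 86)]
0.074 [(-40, 179), (-38, 171), (-36, 160), (-34, 152), (-32, 157), (-30, 170), (-28, 179), (-26, 179), (-24, 171), (-22, 154), (-20, 133), (-18, 119), (-16, 118), (-14, 128), (-12, 136), (-10, 134), (-8, 125), (-6, 120), (-4, 126), (-2, 143), (0, 163), (2, 176), (4, 180), (6, 175), (8, 161), (10, 141), (12, 121), (14, 108), (16, 103), (18, 98), (20, 90), (22, 77), (24, 64), (26, 57), (28, 61), (30, 70), (32, 80), (34, 86), (36, 89), (38, 89), (40, 89)]
handle at 1.7/1.6/1.5 [[426.3, 155.4], [426.9, 159.6], [427.3, 164.6]]
scene [[200.9, 267.0], [201.7, 258.7], [202.6, 250.6]]
top [ 0  0  0  0 13 25 35 17  6  5  4  4  4  4  4  1  1  1  0  0  0  0  0  0
  0]
scene [ 0  0  0  0  0  0  0  0  0  0  0  0  3  4  5  5  6  5  6  6  5  5  6 16
 35 36 35 35 31  4  0  0  0  0  0]
4 [[-0.14,-0.1,-0.18,0.047,0,0],[-0.14,-0.12,-0.16,0.048,0,0],[-0.15,-0.14,-0.14,0.047,0,0],[-0.14,-0.16,-0.12,0.048,-0.001,0]]
5 [[-0.37,0,0,0,0,0.004],[-0.37,0,0,0,0,0.004],[-0.37,0.01,0,0,0,0.004],[-0.36,0.02,0,0,0,0.004],[-0.37,0.02,0,0,0,0.004]]
3 [[-0.31,0.28,0.14,0,0,0],[-0.31,0.27,0.14,0,0,0],[-0.31,0.28,0.14,0,0,0]]
3 [[0,0,0.21,0,0,0],[0,0,0.21,0,0,0],[0,0,0.2,0,0,0]]
end [ 0.5127 -0.218   0.1255]
```

Request:
{"op": "drive_tool", "data": {
  "series": [
    [[-0.14,-0.1,-0.18,0.047,0,0],[-0.14,-0.12,-0.16,0.048,0,0],[-0.15,-0.14,-0.14,0.047,0,0],[-0.14,-0.16,-0.12,0.048,0,0],[-0.37,0,0,0,0,0.004],[-0.37,0,0,0,0,0.004],[-0.37,0.01,0,0,0,0.004],[-0.36,0.02,0,0,0,0.004],[-0.37,0.02,0,0,0,0.004],[-0.31,0.28,0.14,0,0,0],[-0.31,0.27,0.14,0,0,0],[-0.31,0.28,0.14,0,0,0],[0,0,0,0,0,0],[0,0,0,0,0,0]]
  ]
}}

```text
clock: 18.68
tcp_pos: [0.5125, -0.2175, 0.198]
orientation: [-0.003, 0.729, 0.685, 0.001]
wrist_force: [-1.0, -0.2, -1.1]
finger_gap: 0.0093
grip_force: 39.8
```

```bash
python3 - <<'E'
from h import *
p,R=now();print(p,R.round(4).tolist(),env.get_state()["wrist_force"])
T=Rt(-.061); S=Rz(-.0608)@[-.017,0,0]+[.5324,-.2197,0]
plan(p,R,[((S[0],S[1],.112),T,.025)])
b=viewer.read_camera("scene")[140:310,130:330,::-1]
cv2.imwrite("pics/v8.png",cv2.resize(b,(600,510),interpolation=2))
E
```

```text
[ 0.51250957 -0.2175054   0.19802186] [[0.0628, 0.998, -0.0025], [0.998, -0.0628, 0.005], [0.0048, -0.0028, -1.0]] [-1.0352653  -0.22963545 -1.14707034]
4 [[0,0.01,0.18,0,0,0],[0,0.01,0.18,0,-0.001,0],[-0.01,0,0.18,0,0,0],[0,0.01,0.18,-0.001,-0.001,-0.001]]
end [ 0.5158 -0.2186  0.1116]
```

View pics/v8.png

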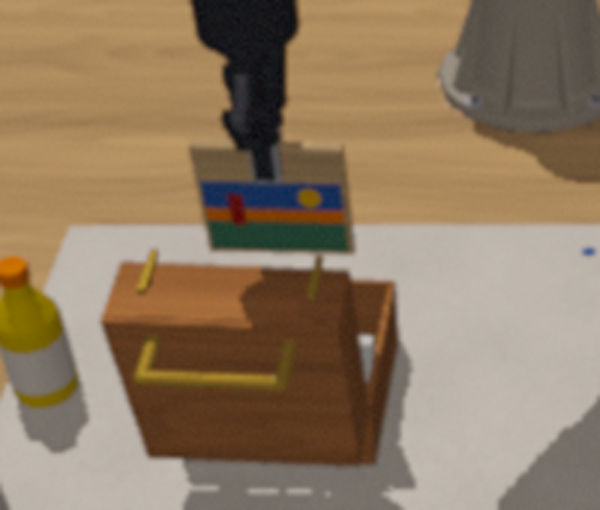

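```bash
python3 - <<'E'
from h import *
p=np.array([.5125,-.2175,.198])
for d in(.042,.047,.052,.057,.062): print(d,proj("scene",[p+[.005,0,-d],p+[.0,0,-d+.105]]).round(1).tolist())
E
```

```text
0.042 [[223.0, 221.7], [218.2, 184.8]]
0.047 [[223.3, 223.3], [218.4, 186.6]]
0.052 [[223.5, 224.9], [218.7, 188.4]]
0.057 [[223.7, 226.5], [219.0, 190.1]]
0.062 [[224.0, 228.1], [219.2, 191.9]]
```

Request:
{"op": "drive_tool", "data": {
  "series": [
    [[0,0.01,0.18,0,0,0],[0,0.01,0.18,0,-0.001,0],[-0.01,0,0.18,0,0,0],[0,0.01,0.18,-0.001,-0.001,-0.001],[0,0,0,0,0,0],[0,0,0,0,0,0]]
  ]
}}

```text
clock: 19.48
tcp_pos: [0.517, -0.2187, 0.1146]
orientation: [0.003, 0.727, 0.686, 0.0]
wrist_force: [0.5, 0.2, -1.9]
finger_gap: 0.0091
grip_force: 39.8
```

Request:
{"op": "drive_tool", "data": {
  "series": [
    [[0,0,0.06,0,0,0],[0,0.01,0,0,0,0],[0,0.01,0,0,0,0],[0,0.01,0,0,0,0],[0,0.01,0,0,0,0],[0,0,0,0,0,0]]
  ]
}}

```text
clock: 20.23
tcp_pos: [0.5216, -0.2194, 0.1059]
orientation: [0.002, 0.728, 0.686, -0.0]
wrist_force: [-0.1, -0.5, -1.7]
finger_gap: 0.0093
grip_force: 39.9
```

Request:
{"op": "drive_tool", "data": {
  "series": [
    [[0,0.01,0,0,0,0],[0,0.01,0,0,0,0],[0,0,0,0,0,0]]
  ]
}}

```text
clock: 20.6
tcp_pos: [0.524, -0.2195, 0.1059]
orientation: [0.002, 0.728, 0.686, -0.0]
wrist_force: [0.0, 0.6, -1.3]
finger_gap: 0.0092
grip_force: 39.9
```

Request:
{"op": "drive_tool", "data": {
  "series": [
    [[0,0.01,0,0,0,0],[0,0.01,0,0,0,0],[0,0,0,0,0,0]]
  ]
}}

```text
clock: 20.98
tcp_pos: [0.5256, -0.2194, 0.1057]
orientation: [0.002, 0.728, 0.686, -0.0]
wrist_force: [-2.3, 1.3, -0.6]
finger_gap: 0.009
grip_force: 40.1
```

Request:
{"op": "drive_tool", "data": {
  "series": [
    [[0,-0.027,0,0,0,0],[0,0,0,0,0,0],[0,0,0.06,0,0,0],[0,0,0.06,0,0,0],[0,0,0.06,0,0,0],[0,0,0,0,0,0]]
  ]
}}

```text
clock: 21.72
tcp_pos: [0.5225, -0.2191, 0.0832]
orientation: [0.001, 0.728, 0.686, -0.0]
wrist_force: [0.0, 0.1, -1.7]
finger_gap: 0.0093
grip_force: 39.8
```

Request:
{"op": "drive_tool", "data": {
  "series": [
    [[0,0,0.04,0,0,0],[0,0,0.04,0,0,0],[0,0,0.02,0,0,0],[0,0,0,0,0,0]]
  ]
}}

```text
clock: 22.22
tcp_pos: [0.523, -0.2194, 0.0721]
orientation: [0.002, 0.728, 0.686, -0.0]
wrist_force: [0.2, 0.0, -1.2]
finger_gap: 0.0094
grip_force: 39.8
```

Request:
{"op": "drive_tool", "data": {
  "series": [
    [[0,0,0.02,0,0,0],[0,0,0.01,0,0,0],[0,0,0,0,0,0]]
  ]
}}

```text
clock: 22.6
tcp_pos: [0.523, -0.2195, 0.0686]
orientation: [0.002, 0.728, 0.686, -0.0]
wrist_force: [-0.3, 0.8, -0.8]
finger_gap: 0.0091
grip_force: 39.8
```

Request:
{"op": "drive_tool", "data": {
  "series": [
    [[0,0,0.01,0,0,0],[0,0,0.01,0,0,0],[0,0,0,0,0,0]]
  ]
}}

```text
clock: 22.98
tcp_pos: [0.523, -0.2195, 0.0661]
orientation: [0.002, 0.728, 0.686, -0.0]
wrist_force: [-0.1, 0.4, -2.0]
finger_gap: 0.009
grip_force: 39.8
```

Request:
{"op": "drive_tool", "data": {
  "series": [
    [[0,0,0.01,0,0,0],[0,0,0.01,0,0,0],[0,0,0,0,0,0]]
  ]
}}

```text
clock: 23.35
tcp_pos: [0.5233, -0.2194, 0.0644]
orientation: [0.002, 0.728, 0.686, 0.0]
wrist_force: [-0.4, 3.1, 2.8]
finger_gap: 0.0094
grip_force: 40.6
```

Request:
{"op": "drive_tool", "data": {
  "series": [
    [[0,0,0.01,0,0,0],[0,0,0,0,0,0]]
  ]
}}

```text
clock: 23.6
tcp_pos: [0.5236, -0.2193, 0.0643]
orientation: [0.003, 0.728, 0.686, 0.0]
wrist_force: [-2.9, 3.6, 11.4]
finger_gap: 0.0096
grip_force: 41.7
```

Request:
{"op": "drive_tool", "data": {
  "series": [
    [[0,0,-0.005,0,0,0],[0,0,0,0,0,0]]
  ]
}}

```text
clock: 23.85
tcp_pos: [0.5235, -0.2194, 0.0644]
orientation: [0.003, 0.728, 0.686, 0.0]
wrist_force: [-1.8, 2.9, 7.7]
finger_gap: 0.0094
grip_force: 41.1
```

Request:
{"op": "drive_tool", "data": {
  "series": [
    [[0,0,0,0,0,0],[0,0,0,0,0,0],[0,0,0,0,0,0],[0,0,-0.05,0,0,0],[0,0,-0.1,0,0,0],[0,0,-0.2,0,0,0],[0,0,-0.2,0,0,0],[0,0,-0.3,0,0,0],[0,0,-0.3,0,0,0],[0,-0.3,0,0,0,0],[0.3,-0.3,0,0,0,0],[0.4,-0.2,0,0,0,0],[0.4,0,0,0,0,0],[0.4,0,0,0,0,0],[0.4,0,0,0,0,0],[0,0,0,0,0,0],[0,0,0,0,0,0]]
  ],
  "jaw": -0.4
}}

```text
clock: 25.98
tcp_pos: [0.4407, 0.0141, 0.201]
orientation: [0.003, 0.727, 0.686, 0.0]
wrist_force: [-0.2, -0.7, -0.1]
finger_gap: 0.0261
grip_force: 0.0
```

```bash
python3 - <<'E'
from h import *
a=viewer.read_camera("top")[150:310,360:520,::-1];b=viewer.read_camera("scene")[150:350,90:330,::-1]
cv2.imwrite("pics/v9.png",cv2.hconcat([cv2.resize(a,(400,400),interpolation=2),cv2.resize(b,(400,400),interpolation=2)]))
E
```

```text
(no output)
```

View pics/v9.png

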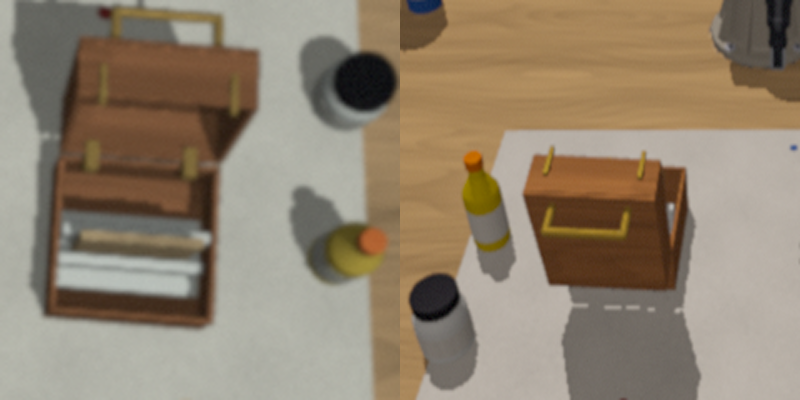

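The top view shows the panel's top edge at about crop pixel (140,242), inside the rack. The lid is on its stop, and the jar and bottle are where they started. I'm handing it in.

```bash
python3 -c "
from workcell import order
print(order.hand_in())"
```

```text
the job is handed in; nothing more can be done
None
```

The job is handed in: the lid is open on its stop, the panel was lowered onto the bottom of the slot before release and stands upright there, and the jar, bottle and mug were not touched; robot time was about 26 s of the 64 s allowed.

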